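# Load the sample caddy by cap colour

## Robot

A 6-joint arm with a two-finger parallel gripper is mounted at the origin on the work surface. World frame = base frame: x ahead of the robot, y to its left, z up, the work surface at z = 0. Lengths are in mm, angles in degrees, forces in N, time in s.
With the tool pointing down it reaches from about 350 to 850 mm from the base axis. Payload 8.1 kg.
Tool frame: the origin (TCP) lies between the finger pads; the fingertips stand 22 mm ahead of it and the grasp point (between the pads) lies 3 mm ahead of it (r.nose_length is the z of the fingertips in the tool frame, in mm); z points along the fingers, x is the direction in which the jaws open and shut, and the axes are right-handed (so a half turn about z gives the same grasp; the last joint's range is limited). The gripper opens to 85 mm and grips with 20 to 120 N. Pads are 22 mm wide; open, the fingers measure 114 mm over their backs; the gripper's body (76 mm by 85 mm) begins 54 mm behind the grasp point. The pads swing forward as they close: fully open they stand 13 mm farther back than shut.
Start: joints at [-78.346, 7.471, 85.268, -0, 87.261, -4.893], TCP at [170.902, -575.151, 253.292] pointing down, gripper open.
Joint ranges: [-169.43, 169.43], [-51.17, 129.36], [1.28, 143.12], [-76.62, 256.62], [0, 156.53], [-152.29, 152.29]. Speed limits (degrees/s): [136.94, 136.94, 159.86, 180, 180, 180].

## Interface

Orientations are given as [roll, pitch, yaw] about the fixed x, y, z axes, in that order (R = Rz(yaw) Ry(pitch) Rx(roll)).
In Python, from bench import r gives the robot as it stands.
- The arm moves only by the shell command python3 -m jog 'ROWS' [FORCE]. ROWS is JSON, a list of rows, each a list of 5 numbers: the shift along the tool's x, y, z in m, then the turn about the tool's z in degrees, then the opening in per cent of the stroke, from 0 (shut) to 100 (fully open). A call has 1 to 8 rows; each row is the pose to reach, as a shift and turn from the pose measured when the call began, along the tool's axes at that moment; what a row does not reach only later rows make up. A row lasts 1/10 s, in which the tool goes at most 50 mm and 8.59 degrees, less where a joint would pass 70% of its speed; a pose out of reach is approached as far as the arm can. A call with a gripper value outside its range is refused whole. The fingers move at their own pace and stop on an object; FORCE is the grip in N (left out, the last holds). Time passes only in rows, so rows that repeat a pose let the fingers close. It gives the time, the measured TCP pose, the force and the opening at its end, in the units of the state.
- r.sense(): the state, without advancing time (a new reading comes with each control period).
- r.snapshot(name): name is "scene" or "top" or "wrist"; returns a dict with "image" (420x560x3 uint8, red, green, blue), "K" (3x3 intrinsics, pixels), "T" (4x4, takes a point from camera to world coordinates); the wrist camera has in their place "tool_from_camera" (4x4, takes a point from camera to tool coordinates, whose origin is the TCP and whose axes are the tool frame's). Camera axes: x right, y down, z forward; pixel columns grow to the right and rows downward; lengths in mm; the calibration is good to about 2 mm. A picture is of the moment at which its call begins: read the wrist's pose just before it. There is no depth.
- r.hand_in(): hands the job in, once; it reports no verdict.
Trained networks look in a picture, given as the dict that the camera call returned (one of the last four; its "shot" number tells which), for a name from the list of things; names that differ only in an ending like _2 or _b are one class to them, and where a whole thing is asked for, a point or a joint stands for the part that bears it (a point fixed in the world has none). Each returns a list of dicts, best first, with "conf" (0 to 1); they miss things now and then, are a little off and sometimes report something else, mostly with a low value. They report only what shows in the picture. A call takes as long as a camera call. They do not tell look-alikes from the thing itself.
- r.search_frame(picture, label): "bbox" ([left, top, right, bottom] in pixels, round what is visible of it).
- r.pinpoint(picture, label): "uv" ([column, row] in pixels: a listed point, or the origin of a listed thing).
The state is a dict: "time": time; "joint_pos": joint angles; "qd": joint speeds; "joint_efforts": joint torques, N m; "tool_pos": TCP position; "tcp_rot": TCP orientation; "ft_force": force on the tool from outside, world axes, zero at the start; "wrist_torque": the same for the moment, N m; "finger_gap": finger opening in mm.
Only numpy, scipy, OpenCV 4.12 (cv2) and the standard library are available. Lean on these libraries where they do the work, as an engineer would, in place of code of your own. Each camera call takes 0.05 s, during which the arm holds its last target. There are 200 camera calls.

## Task

Gather the four white sample bottles from the lab bench into the caddy, each standing upright on the floor of the well that has the colour of its cap; lower each one into its well rather than dropping it in. The two amber-brown bottles have the same caps but are not part of this batch: leave them standing where they are.

Things in the scene. Friction and masses are not known exactly. Their poses are not given: they have to be found in the camera images.
- white_red: Sample bottle with opaque white body and red cap, 90 mm tall: round body 48 mm in diameter up to 58 mm, sloping shoulder, round ribbed screw cap 32 mm in diameter from 70 to 90 mm above its foot (grip it there from above); 75 to 155 g, stands upright, loose. Origin: centre of its underside; z up. Belongs in the red well.
- white_yellow: Sample bottle with opaque white body and yellow cap, 90 mm tall: round body 48 mm in diameter up to 58 mm, sloping shoulder, round ribbed screw cap 32 mm in diameter from 70 to 90 mm above its foot (grip it there from above); 75 to 155 g, stands upright, loose. Origin: centre of its underside; z up. Belongs in the yellow well.
- white_green: Sample bottle with opaque white body and green cap, 90 mm tall: round body 48 mm in diameter up to 58 mm, sloping shoulder, round ribbed screw cap 32 mm in diameter from 70 to 90 mm above its foot (grip it there from above); 75 to 155 g, stands upright, loose. Origin: centre of its underside; z up. Belongs in the green well.
- white_blue: Sample bottle with opaque white body and blue cap, 90 mm tall: round body 48 mm in diameter up to 58 mm, sloping shoulder, round ribbed screw cap 32 mm in diameter from 70 to 90 mm above its foot (grip it there from above); 75 to 155 g, stands upright, loose. Origin: centre of its underside; z up. Belongs in the blue well.
- well_red: The red square well of the caddy: open box 72 x 72 mm outside, 66 x 66 inside, 34 mm high, walls and floor 3 mm thick, fixed. Origin: centre of its underside, 4 mm above the bench (a bottle's foot rests 3 mm above this origin); x and y along its sides, z up. The wells stand 2 x 2, 74 mm apart, in one aluminium tray; their order and the tray's side of the bench change.
- well_yellow: The yellow square well of the caddy: open box 72 x 72 mm outside, 66 x 66 inside, 34 mm high, walls and floor 3 mm thick, fixed. Origin: centre of its underside, 4 mm above the bench (a bottle's foot rests 3 mm above this origin); x and y along its sides, z up. The wells stand 2 x 2, 74 mm apart, in one aluminium tray; their order and the tray's side of the bench change.
- well_green: The green square well of the caddy: open box 72 x 72 mm outside, 66 x 66 inside, 34 mm high, walls and floor 3 mm thick, fixed. Origin: centre of its underside, 4 mm above the bench (a bottle's foot rests 3 mm above this origin); x and y along its sides, z up. The wells stand 2 x 2, 74 mm apart, in one aluminium tray; their order and the tray's side of the bench change.
- well_blue: The blue square well of the caddy: open box 72 x 72 mm outside, 66 x 66 inside, 34 mm high, walls and floor 3 mm thick, fixed. Origin: centre of its underside, 4 mm above the bench (a bottle's foot rests 3 mm above this origin); x and y along its sides, z up. The wells stand 2 x 2, 74 mm apart, in one aluminium tray; their order and the tray's side of the bench change.
- amber_yellow: Look-alike that does not belong: bottle with dark amber-brown body and yellow cap, same shape and size as the white ones (48 mm body, 90 mm tall, 32 mm cap), loose. Origin: centre of its underside, z up. To be left standing where it is.
- amber_blue: Look-alike that does not belong: bottle with dark amber-brown body and blue cap, same shape and size as the white ones (48 mm body, 90 mm tall, 32 mm cap), loose. Origin: centre of its underside, z up. To be left standing where it is.
Not all that is in view belongs to the job. Leave any purple look-alike of the white_blue alone.

How it is judged (in metres and radians):
At the end, for the whole second after the job is handed in: Each white bottle is at rest in the well of its cap's colour: within 15 mm of its centre, foot on its floor (underside under 8 mm above the well's), tilt under 0.12 rad. Both amber bottles are at rest, upright (0.12 rad), within 20 mm of where they began (horizontal distance between white_red and well_red below 0.015 m and z of white_red in the frame of well_red below 0.008 m and angle between each of white_red, white_yellow, white_green, white_blue, amber_yellow, amber_blue's own z axis and vertical below 0.12 rad and linear speed of each of white_red, white_yellow, white_green, white_blue, amber_yellow, amber_blue below 0.02 m/s and horizontal distance between white_yellow and well_yellow below 0.015 m and z of white_yellow in the frame of well_yellow below 0.008 m and horizontal distance between white_green and well_green below 0.015 m and z of white_green in the frame of well_green below 0.008 m and horizontal distance between white_blue and well_blue below 0.015 m and z of white_blue in the frame of well_blue below 0.008 m and distance of each of amber_yellow, amber_blue from where it was at the start of the episode below 0.02 m); the robot touches nothing.
It fails at once if a white bottle is let fall with its foot above the rim height of the wells ((contact force between white_red and the fingers below 0.05 N and height (world z) of white_red above 0.042 m and linear speed of white_red above 0.35 m/s) or (contact force between white_yellow and the fingers below 0.05 N and height (world z) of white_yellow above 0.042 m and linear speed of white_yellow above 0.35 m/s) or (contact force between white_green and the fingers below 0.05 N and height (world z) of white_green above 0.042 m and linear speed of white_green above 0.35 m/s) or (contact force between white_blue and the fingers below 0.05 N and height (world z) of white_blue above 0.042 m and linear speed of white_blue above 0.35 m/s)).
It fails at once if an amber bottle is moved more than 30 mm, lifted or tipped (distance of any of amber_yellow, amber_blue from where it was at the start of the episode above 0.03 m or height (world z) of any of amber_yellow, amber_blue above 0.015 m or angle between any of amber_yellow, amber_blue's own z axis and vertical above 0.4 rad).
It also fails if it takes over 109 s, if anything falls off the work surface, if the arm or the gripper's body presses on something with over 40 N, if the wrist force passes 120 N, or if a joint passes its speed limit or range.

## Working session

There is one attempt and no reset: what is moved stays moved. The work goes in short steps, Python scripts to look and compute and a shell command to move; the robot and the scene stay as the last step left them, time stands still between calls to the robot, and variables do not carry over. Pictures are saved under pics/ and viewed, about 12 in all and at most 16, crops included, and the job is handed in when it is done.

```bash
mkdir -p pics; ls; cat > h.py <<'E'
import numpy as np, cv2
from bench import r
N=["white_red","white_yellow","white_green","white_blue","amber_yellow","amber_blue","well_red","well_yellow","well_green","well_blue"]
def ray(p,uv,z,T=None):
    T=p["T"] if T is None else T
    T=np.array(T); d=T[:3,:3]@np.linalg.inv(np.array(p["K"]))@[uv[0],uv[1],1]; o=T[:3,3]
    return o+d*(z-o[2])/d[2]
def save(p,n): cv2.imwrite("pics/"+n,np.array(p["image"])[:,:,::-1])
E
python3 - <<'E'
from h import *
print({k:np.round(v,1) for k,v in r.sense().items() if k in("time","tool_pos","tcp_rot","finger_gap","ft_force")})
for c in("top","scene"):
    p=r.snapshot(c); save(p,c+"0.png"); print(c,np.round(p["T"],2).tolist(),p["K"][0][0] if 0 else np.round(p["K"],1).tolist())
    for n in N:
        for d in r.pinpoint(p,n)[:4]:
            print(n,np.round(d["uv"],1),round(d["conf"],2),np.round(ray(p,d["uv"],4 if "well" in n else 0),0))
E
```

```text
pics
{'time': np.float64(0.0), 'tool_pos': array([ 170.8, -574.6,  252.2]), 'tcp_rot': array([-1.80e+02,  1.00e-01, -7.35e+01]), 'ft_force': array([-0.5,  0.5,  0.3]), 'finger_gap': np.float64(85.5)}
top [[0.01, -1.0, 0.08, 486.15], [-1.0, -0.01, -0.0, -3.91], [0.0, -0.08, -1.0, 964.41], [0.0, 0.0, 0.0, 1.0]] [[428.8, 0.0, 281.3], [0.0, 428.8, 207.2], [0.0, 0.0, 1.0]]
white_red [279.3 160.7] 0.95 [671.   2.   0.]
white_yellow [236.8 157.8] 0.83 [677.  99.   0.]
white_green [269.5 260.8] 0.69 [445.  21.   0.]
white_blue [453.7 154.5] 0.8 [ 691. -396.    0.]
white_blue [195.1 157.2] 0.77 [677. 194.   0.]
white_blue [366.7 151.1] 0.74 [ 696. -197.    0.]
white_blue [321.8 162.1] 0.67 [669. -95.   0.]
amber_yellow [319.2 215.8] 0.59 [547. -90.   0.]
amber_blue [273.9 209.1] 0.77 [561.  13.   0.]
well_red [432.4 242.5] 0.62 [ 490. -343.    4.]
well_yellow [403.5 255.1] 0.67 [ 462. -278.    4.]
well_green [391.8 218.9] 0.91 [ 542. -252.    4.]
well_blue [418.1 215.6] 0.56 [ 550. -311.    4.]
scene [[-0.79, 0.47, -0.4, 950.99], [0.62, 0.61, -0.49, 454.42], [0.01, -0.63, -0.77, 762.14], [0.0, 0.0, 0.0, 1.0]] [[387.1, 0.0, 273.4], [0.0, 387.1, 208.9], [0.0, 0.0, 1.0]]
white_red [247.2 235.2] 0.62 [660.  -7.   0.]
white_yellow [268.8 268.8] 0.89 [675.  98.   0.]
white_green [319.8 198.2] 0.79 [441.  12.   0.]
white_green [288.1 216.9] 0.5 [546.  10.  -0.]
white_blue [296.8 298.9] 0.78 [673. 194.   0.]
white_blue [220.7 211.6] 0.75 [ 670. -107.    0.]
white_blue [157.6 149.6] 0.74 [ 688. -413.    0.]
white_blue [190.6 197.2] 0.61 [ 706. -196.    0.]
amber_yellow [260.8 191.8] 0.86 [550. -99.   0.]
amber_blue [286.3 221.2] 0.56 [558.  17.   0.]
well_red [230.9 131.2] 0.9 [ 476. -349.    4.]
well_yellow [245.7 138.8] 0.56 [ 460. -293.    4.]
well_green [231.1 155.3] 0.69 [ 535. -260.    4.]
well_blue [210.5 147.6] 0.71 [ 564. -323.    4.]
```

View pics/top0.png

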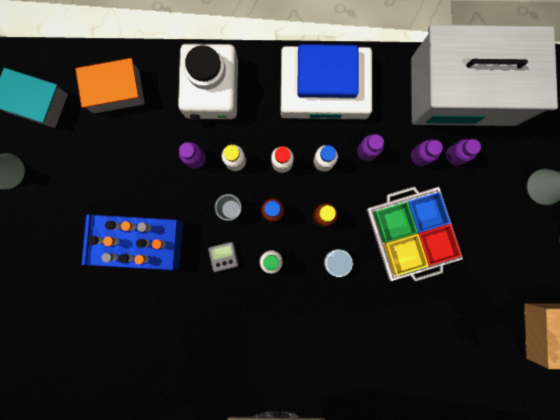

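View pics/scene0.png

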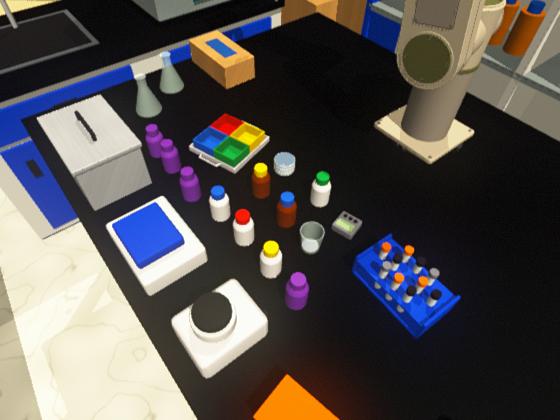

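The top view shows the white bottles' caps at yellow (232,153), red (282,154), blue (328,154) and green (270,260). The look-alikes to avoid are:
- amber_blue (272,208)
- amber_yellow (327,212)
- purple bottles at (190,155), (372,146), (427,150) and (465,150)

The caddy wells are green (397,220), blue (428,210), yellow (406,255) and red (440,243). Next I'll refine these by colour and size model, and make a close crop to check.

```bash
cat >> h.py <<'E'
from scipy.optimize import minimize
def proj(p,P):
    T=np.linalg.inv(np.array(p["T"])); q=(T[:3,:3]@np.asarray(P,float).T).T+T[:3,3]; q=q@np.array(p["K"]).T
    return q[:,:2]/q[:,2:]
HUE={"red":[(0,6),(174,180)],"yellow":[(22,34)],"green":[(50,80)],"blue":[(100,120)]}
def mask(p,c):
    h=cv2.cvtColor(np.array(p["image"]),cv2.COLOR_RGB2HSV); m=np.zeros(h.shape[:2],np.uint8)
    for a,b in HUE[c]: m|=cv2.inRange(h,(a,120,60),(b,255,255))
    return m
th=np.linspace(0,2*np.pi,40,endpoint=False)
def capfit(p,c,xy,z0=0,rad=14):
    cyl=np.vstack([np.c_[16*np.cos(th),16*np.sin(th),0*th+z0+z] for z in(70,90)])
    xy=np.array(xy,float); u0=proj(p,cyl+[*xy,0]).mean(0)
    m=mask(p,c); w=np.zeros_like(m); cv2.circle(w,tuple(int(v) for v in u0),rad,255,-1); m&=w
    if not m.any(): return None
    n,l,s,cc=cv2.connectedComponentsWithStats(m); i=1+np.argmax(s[1:,4]); obs=cc[i]+.0
    for _ in range(8):
        q=proj(p,cyl+[*xy,0]); hull=cv2.convexHull(q.astype(np.float32)); M=cv2.moments(hull)
        e=obs-[M["m10"]/M["m00"],M["m01"]/M["m00"]]
        u=q.mean(0); xy=xy+(ray(p,u+e,80+z0)-ray(p,u,80+z0))[:2]
    return np.round(xy,1),int(s[i,4]),round(M["m00"])
E
python3 - <<'E'
from h import *
B={"white_red":(671,2),"white_yellow":(677,99),"white_green":(445,21),"white_blue":(669,-95),"amber_yellow":(547,-90),"amber_blue":(561,13)}
ps={c:r.snapshot(c) for c in("top","scene")}
for n,xy in B.items(): print(n,*[capfit(p,n.split("_")[1],xy) for p in ps.values()])
# caddy
from scipy.spatial.transform import Rotation as Ro
OFF={}
for c,p in ps.items():
    for col,g in dict(red=(485,-345),yellow=(461,-285),green=(540,-255),blue=(557,-315)).items():
        m=mask(p,col); u=proj(p,[[*g,20]])[0]; w=np.zeros_like(m); cv2.circle(w,tuple(int(v) for v in u),30,255,-1); m=m&w
        n,l,s,cc=cv2.connectedComponentsWithStats(m); i=1+np.argmax(s[1:,4]); ct=max(cv2.findContours((l==i).astype(np.uint8),cv2.RETR_EXTERNAL,cv2.CHAIN_APPROX_NONE)[0],key=len)
        q=np.array([ray(p,v[0],38)[:2] for v in ct],np.float32); print(c,col,s[i,4],[np.round(v,1) for v in cv2.minAreaRect(q)])
im=np.array(ps["top"]["image"])[:,:,::-1][130:290,180:480]; cv2.imwrite("pics/crop1.png",cv2.resize(im,None,fx=2.6,fy=2.6,interpolation=cv2.INTER_CUBIC))
E
```

```text
white_red (array([670.1,  -4.2]), 208, 211) (array([668.9,  -8.4]), 215, 204)
white_yellow (array([672.5, 102.8]), 208, 216) (array([671.5,  99. ]), 242, 232)
white_green (array([445.4,  16.4]), 169, 201) (array([444.5,  12.6]), 162, 172)
white_blue (array([674.1, -99.9]), 198, 215) (array([ 673., -104.]), 182, 186)
amber_yellow (array([548.2, -98.7]), 206, 206) (array([ 547. , -103.2]), 173, 165)
amber_blue (array([555.6,  15. ]), 191, 199) (array([555.7,  11.7]), 191, 188)
top red 1178 [array([ 486.6, -347.5]), array([73.4, 74.9]), np.float64(17.6)]
top yellow 1268 [array([ 463.5, -272.1]), array([74.5, 78.5]), np.float64(17.3)]
top green 1160 [array([ 533.2, -250.3]), array([70.4, 77.2]), np.float64(17.9)]
top blue 1111 [array([ 556.9, -323.8]), array([71. , 73.5]), np.float64(17.6)]
scene red 411 [array([ 486.5, -351.2]), array([79.3, 74.3]), np.float64(17.7)]
scene yellow 564 [array([ 470.9, -266.1]), array([101.1,  93.5]), np.float64(18.0)]
scene green 680 [array([ 543.6, -243.6]), array([88.7, 89.9]), np.float64(18.1)]
scene blue 566 [array([ 565. , -315.2]), array([92.6, 95.3]), np.float64(18.1)]
```

View pics/crop1.png

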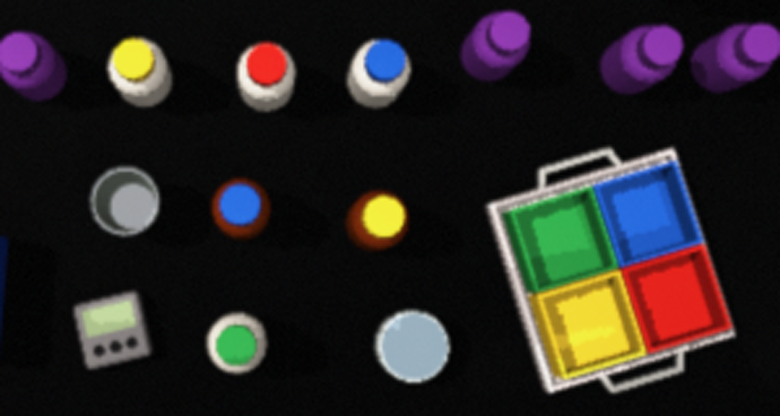

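The crop confirms white bodies under the yellow (135,58), red (267,63), blue (385,60) and green (237,344) caps. The amber and purple bottles are clearly different. The top and scene cameras disagree by about 4 mm in y, so the wrist camera will settle that. First I'll move over the caddy and look.

```bash
cat >> h.py <<'E'
from scipy.spatial.transform import Rotation as Ro
def pose():
    s=r.sense(); T=np.eye(4); T[:3,:3]=Ro.from_euler("xyz",s["tcp_rot"],degrees=True).as_matrix(); T[:3,3]=s["tool_pos"]; return T
def wrist():
    A=pose(); p=r.snapshot("wrist"); p["T"]=A@np.array(p["tool_from_camera"]); return p
def go(*t):
    A=pose(); s=r.sense(); print("t",round(s["time"],1),"tcp",np.round(s["tool_pos"],1),"rot",np.round(s["tcp_rot"],1),"gap",round(s["finger_gap"],1),"F",np.round(s["ft_force"],1))
    for x in t: print(x,"shift m:",np.round((A[:3,:3].T@(np.array(x,float)-A[:3,3]))/1000,4))
E
python3 - <<'E'
from h import *
p=wrist(); print(np.round(p["tool_from_camera"],2).tolist(),np.round(p["K"],1).tolist())
go((510,-300,300),(672,-100,250))
E
```

```text
[[1.0, 0.0, -0.0, -0.35], [-0.0, 0.95, 0.3, -77.78], [0.0, -0.3, 0.95, -120.35], [0.0, 0.0, 0.0, 1.0]] [[359.2, 0.0, 289.0], [0.0, 359.2, 208.0], [0.0, 0.0, 1.0]]
t 1.2 tcp [ 170.9 -575.2  253.3] rot [180.   -0.  -73.5] gap 85.3 F [-0.  -0.4 -0.4]
(510, -300, 300) shift m: [-0.1672 -0.4034 -0.0467]
(672, -100, 250) shift m: [-0.3128 -0.6157  0.0033]
```

```bash
python3 -m jog '[[-0.02,-0.047,-0.01,0,60],[-0.04,-0.09,-0.03,0,60],[-0.06,-0.135,-0.047,0,60],[-0.08,-0.18,-0.047,0,60],[-0.1,-0.225,-0.047,0,60],[-0.12,-0.27,-0.047,0,60],[-0.135,-0.315,-0.047,0,60],[-0.15,-0.35,-0.047,0,60]]' 60 && python3 -m jog '[[-0.01,-0.03,0,0,60],[-0.016,-0.05,0,0,60],[-0.016,-0.05,0,0,60],[-0.016,-0.05,0,0,60]]'
cat >> h.py <<'E'
def caddyfit(p,c0=(510,-300),a0=17.6):
    m=np.zeros(np.array(p["image"]).shape[:2],np.uint8)
    for c in HUE: m|=mask(p,c)
    q=proj(p,[[*c0,20]])[0]; m=cv2.morphologyEx(m,cv2.MORPH_CLOSE,np.ones((9,9)))
    n,l,s,cc=cv2.connectedComponentsWithStats(m); i=1+np.argmax(s[1:,4]); obs=(l==i).astype(np.uint8)
    def cost(v):
        C=np.array([[sx*73,sy*73,z] for sx in(-1,1) for sy in(-1,1) for z in(12,38)],float)
        a=np.radians(v[2]); R=np.array([[np.cos(a),-np.sin(a)],[np.sin(a),np.cos(a)]]); C[:,:2]=C[:,:2]@R.T+v[:2]
        h=cv2.convexHull(proj(p,C).astype(np.float32)); g=np.zeros_like(obs); cv2.fillConvexPoly(g,np.round(h*16).astype(int),1,shift=4)
        return (g!=obs).sum()/obs.sum()
    b=minimize(cost,[*c0,a0],method="Nelder-Mead",options=dict(initial_simplex=[[*c0,a0],[c0[0]+8,c0[1],a0],[c0[0],c0[1]+8,a0],[*c0,a0+4]],xatol=.05,fatol=1e-5))
    return b.x.round(1),round(b.fun,3)
def wells(c,a):
    a=np.radians(a); A=np.array([np.cos(a),np.sin(a)]); B=np.array([-A[1],A[0]]); c=np.array(c)
    return {k:(c+37*(i*A+j*B)).round(1) for k,i,j in(("red",-1,-1),("blue",1,-1),("yellow",-1,1),("green",1,1))}
E
python3 - <<'E'
from h import *
p=wrist(); save(p,"w1.png"); x,f=caddyfit(p); print(x,f,wells(x[:2],x[2])); p2=r.snapshot("top"); print("top",caddyfit(p2))
for c in("red","yellow","green","blue"):
    for d in r.pinpoint(p,"well_"+c)[:1]: print(c,np.round(d["uv"]),round(d["conf"],2),ray(p,d["uv"],4).round(1))
go((672,-102,250))
E
```

```text
time: 2.05
tool_pos: [465.7, -329.6, 300.5]
tcp_rot: [-180.0, -0.0, -73.4]
ft_force: [-0.3, -0.4, 0.4]
finger_gap: 51.3
time: 2.45
tool_pos: [509.1, -299.8, 300.4]
tcp_rot: [-180.0, -0.0, -73.3]
ft_force: [0.4, 0.2, 0.5]
finger_gap: 51.1
[ 509.7 -300.2   16.9] 0.032 {'red': array([ 485.1, -346.4]), 'blue': array([ 555.9, -324.8]), 'yellow': array([ 463.5, -275.6]), 'green': array([ 534.3, -254. ])}
top (array([ 518. , -300. ,   17.6]), np.float64(2.023))
red [319. 191.] 0.94 [ 488.1 -342.5    4. ]
yellow [263. 193.] 0.97 [ 465.6 -279.     4. ]
green [255. 127.] 0.6 [ 538.1 -249.4    4. ]
blue [322. 130.] 0.95 [ 556.9 -323.5    4. ]
t 2.8 tcp [ 508.4 -300.7  300.7] rot [-180.    -0.   -73.5] gap 51.3 F [-1.  -0.3  0.5]
(672, -102, 250) shift m: [-0.144  -0.2133  0.0508]
```

View pics/w1.png

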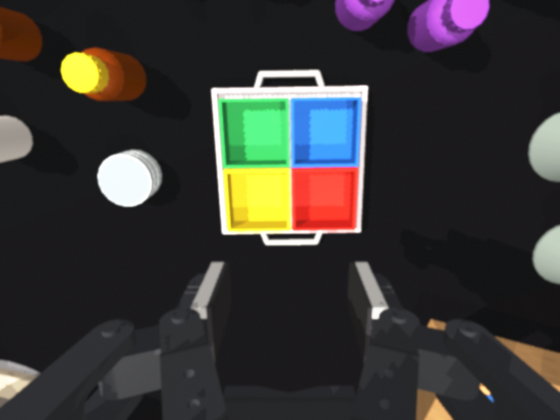

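The wrist image shows the caddy squarely, with green (256,132), blue (327,130), yellow (260,198) and red (327,198), and its fit agrees with the top camera to about 1 mm. Next I'll go above white_blue.

```bash
python3 -m jog '[[-0.02,-0.03,0,0,60],[-0.048,-0.07,0.01,0,60],[-0.075,-0.11,0.02,0,60],[-0.1,-0.15,0.03,0,60],[-0.13,-0.19,0.04,0,60],[-0.145,-0.215,0.05,0,60],[-0.145,-0.215,0.05,0,60],[-0.145,-0.215,0.05,0,60]]'
python3 - <<'E'
from h import *
p=wrist(); save(p,"w2.png"); print("blue",capfit(p,"blue",(674,-100),rad=40),"red",capfit(p,"red",(670,-4),rad=40),[np.round(d["uv"]) for d in r.pinpoint(p,"white_blue")[:1]])
go((674,-100,180),(674,-100,94))
E
```

```text
time: 3.55
tool_pos: [673.1, -100.3, 250.0]
tcp_rot: [180.0, -0.0, -73.4]
ft_force: [-0.2, -0.6, 0.2]
finger_gap: 51.5
blue (array([672.7, -99.3]), 1274, 1352) red (array([668.6,  -3. ]), 1502, 1553) [array([289., 168.])]
t 3.6 tcp [ 673.  -101.7  251.3] rot [-1.799e+02 -1.000e-01 -7.350e+01] gap 51.2 F [ 0.3 -0.1 -0. ]
(674, -100, 180) shift m: [-0.0015 -0.0014  0.0713]
(674, -100, 94) shift m: [-0.0016 -0.0013  0.1573]
```

View pics/w2.png

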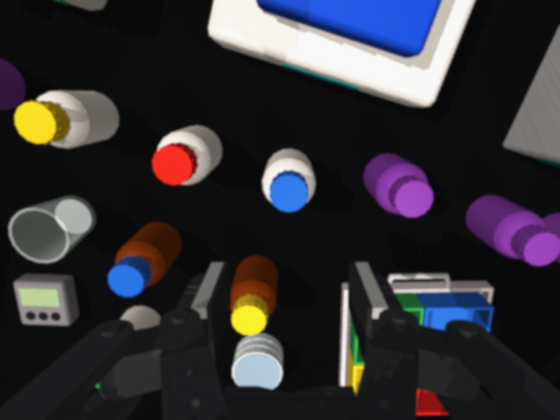

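white_blue's cap is at (290,191) with a white body above it, and the purple bottle at (410,195) is well clear. The wrist estimate matches the top camera within 1.5 mm, so I'll descend and grip.

```bash
python3 -m jog '[[-0.001,-0.001,0.02,0,60],[-0.001,-0.001,0.05,0,60],[-0.001,-0.001,0.08,0,60],[-0.001,-0.001,0.11,0,60],[-0.001,-0.001,0.13,0,60],[-0.001,-0.001,0.145,0,60],[-0.001,-0.001,0.155,0,60],[-0.001,-0.001,0.156,0,60]]' && python3 -m jog '[[0,0,0,0,20],[0,0,0,0,10],[0,0,0,0,10],[0,0,0,0,10],[0,0,0,0,10],[0,0,0,0,10],[0,0,0,0,10]]' 70 && python3 -m jog '[[0,0,-0.01,0,10],[0,0,-0.03,0,10],[0,0,-0.05,0,10],[0,0,-0.08,0,10],[0,0,-0.11,0,10],[0,0,-0.135,0,10],[0,0,-0.145,0,10],[0,0,-0.145,0,10]]'
python3 - <<'E'
from h import *
p=wrist(); save(p,"w3.png"); go((556,-324.5,240),(556,-324.5,140),(556,-324.5,102))
E
```

```text
time: 4.45
tool_pos: [673.3, -101.2, 94.6]
tcp_rot: [-180.0, -0.0, -73.6]
ft_force: [0.2, 0.4, -0.1]
finger_gap: 51.4
time: 5.15
tool_pos: [674.3, -101.4, 96.2]
tcp_rot: [-179.9, -0.1, -73.6]
ft_force: [0.5, 0.2, 5.9]
finger_gap: 29.4
time: 5.95
tool_pos: [674.8, -101.4, 243.4]
tcp_rot: [-179.7, -0.2, -73.6]
ft_force: [-0.3, 0.2, -1.2]
finger_gap: 29.7
t 6.0 tcp [ 674.  -101.2  241.2] rot [-1.798e+02 -1.000e-01 -7.360e+01] gap 29.6 F [-0.2 -0.1 -1.6]
(556, -324.5, 240) shift m: [0.1808 0.1763 0.0011]
(556, -324.5, 140) shift m: [0.1806 0.1766 0.1011]
(556, -324.5, 102) shift m: [0.1805 0.1767 0.1391]
```

View pics/w3.png

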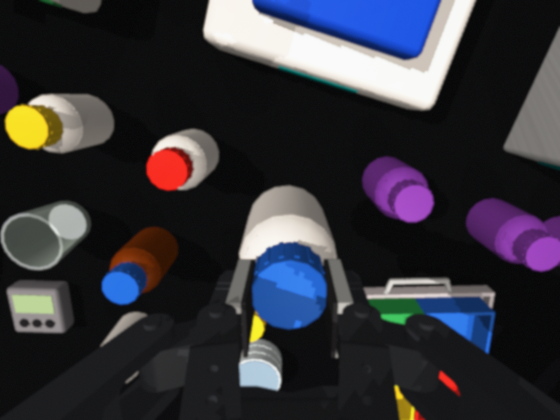

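White_blue is held upright and centred between the pads, with the cap at (288,288). I'll carry it over the blue well.

```bash
python3 -m jog '[[0.01,0.01,0,0,10],[0.03,0.03,0,0,10],[0.055,0.055,0,0,10],[0.08,0.08,0,0,10],[0.105,0.105,0,0,10],[0.13,0.13,0,0,10],[0.155,0.153,0,0,10],[0.175,0.17,0,0,10]]' && python3 -m jog '[[0.005,0.005,0,0,10],[0.006,0.006,0,0,10],[0.006,0.006,0,0,10]]'
python3 - <<'E'
from h import *
p=wrist(); z0=r.sense()["tool_pos"][2]-95; print(capfit(p,"blue",r.sense()["tool_pos"][:2],z0=z0,rad=60)); go((556,-324.5,140),(556,-324.5,102))
E
```

```text
time: 6.8
tool_pos: [557.6, -319.2, 238.7]
tcp_rot: [180.0, 0.0, -73.7]
ft_force: [-0.8, 0.1, -0.0]
finger_gap: 29.4
time: 7.1
tool_pos: [553.1, -326.1, 237.4]
tcp_rot: [179.9, 0.1, -73.7]
ft_force: [0.2, 0.2, -1.1]
finger_gap: 29.3
(array([ 553.9, -325.2]), 5476, 5871)
t 7.2 tcp [ 553.6 -325.7  237.9] rot [ 1.80e+02  1.00e-01 -7.36e+01] gap 29.6 F [-0.3 -0.1 -1.3]
(556, -324.5, 140) shift m: [-0.0003 -0.0027  0.0979]
(556, -324.5, 102) shift m: [-0.0002 -0.0027  0.1359]
```

```bash
python3 -m jog '[[0,-0.0025,0.01,0,10],[0,-0.0025,0.03,0,10],[0,-0.0025,0.055,0,10],[0,-0.0025,0.08,0,10],[0,-0.0025,0.1,0,10],[0,-0.0025,0.118,0,10],[0,-0.0025,0.128,0,10],[0,-0.0025,0.132,0,10]]' && python3 -m jog '[[0,0,0.001,0,10],[0,0,0.002,0,10],[0,0,0.003,0,10],[0,0,0.003,0,10]]'
python3 - <<'E'
from h import *
go((556,-324.5,102))
E
```

```text
time: 7.95
tool_pos: [555.5, -323.4, 103.9]
tcp_rot: [179.9, 0.2, -73.6]
ft_force: [-0.8, 0.3, -0.7]
finger_gap: 29.1
time: 8.35
tool_pos: [556.5, -323.5, 103.4]
tcp_rot: [180.0, 0.1, -73.5]
ft_force: [-2.1, 4.2, 7.5]
finger_gap: 29.5
t 8.3 tcp [ 556.5 -323.5  103.4] rot [ 1.80e+02  1.00e-01 -7.35e+01] gap 29.5 F [-2.1  4.2  7.5]
(556, -324.5, 102) shift m: [0.0008 0.0008 0.0013]
```

Contact is felt (7.5 N up) at TCP z ≈ 103, as expected. I'll release, rise and check.

```bash
python3 -m jog '[[0,0,0,0,30],[0,0,0,0,45],[0,0,0,0,60],[0,0,0,0,60],[0,0,0,0,60]]' && python3 -m jog '[[0,0,-0.01,0,60],[0,0,-0.03,0,60],[0,0,-0.06,0,60],[0,0,-0.09,0,60],[0,0,-0.12,0,60],[0,0,-0.15,0,60],[0,0,-0.15,0,60]]'
python3 - <<'E'
from h import *
p=wrist(); save(p,"w4.png"); print(capfit(p,"blue",(556,-324.5),z0=7,rad=30)); go((669.5,-3.5,250))
E
```

```text
time: 8.85
tool_pos: [556.5, -323.6, 103.3]
tcp_rot: [180.0, 0.1, -73.5]
ft_force: [-0.7, 0.8, 0.6]
finger_gap: 51.1
time: 9.55
tool_pos: [558.7, -325.3, 260.5]
tcp_rot: [-179.7, -0.3, -73.5]
ft_force: [0.6, -0.3, 0.9]
finger_gap: 51.7
(array([ 555. , -324.4]), 1713, 1313)
t 9.6 tcp [ 558.  -324.8  257.6] rot [-179.8   -0.2  -73.5] gap 51.1 F [0.  0.1 0.2]
(669.5, -3.5, 250) shift m: [-0.2766 -0.1979  0.0075]
```

View pics/w4.png

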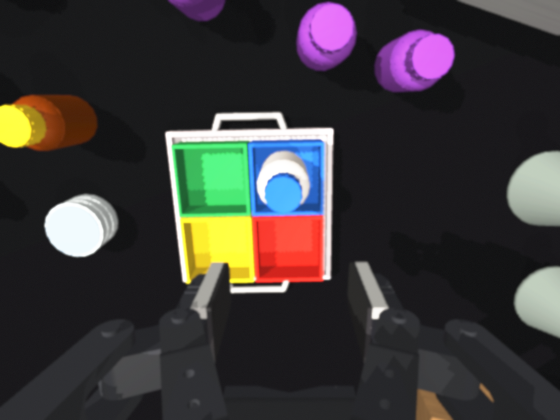

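White_blue stands upright and centred in the blue well, with its cap at (284,192). Next is white_red.

```bash
python3 -m jog '[[-0.02,-0.015,0,0,60],[-0.055,-0.04,0,0,60],[-0.09,-0.065,0,0,60],[-0.125,-0.09,0,0,60],[-0.16,-0.115,0.005,0,60],[-0.195,-0.14,0.007,0,60],[-0.23,-0.165,0.007,0,60],[-0.26,-0.187,0.007,0,60]]' && python3 -m jog '[[-0.01,-0.007,0,0,60],[-0.01,-0.007,0,0,60],[-0.01,-0.007,0,0,60]]'
python3 - <<'E'
from h import *
p=wrist(); print("red",capfit(p,"red",(669.5,-3.5),rad=30),"yellow",capfit(p,"yellow",(672.5,102.8),rad=40))
go((669.5,-3.5,94.5))
E
```

```text
time: 10.4
tool_pos: [663.4, -20.1, 249.1]
tcp_rot: [-179.9, -0.1, -73.5]
ft_force: [-0.1, -0.4, 0.2]
finger_gap: 51.3
time: 10.7
tool_pos: [666.7, -9.4, 248.2]
tcp_rot: [-180.0, -0.1, -73.5]
ft_force: [0.5, -0.9, 0.5]
finger_gap: 51.7
red (array([668.7,  -4.2]), 1343, 1373) yellow (array([671.3, 103.4]), 1616, 1659)
t 10.8 tcp [666.8 -10.  248.5] rot [-1.80e+02 -1.00e-01 -7.36e+01] gap 51.2 F [-0.2 -0.7  0.3]
(669.5, -3.5, 94.5) shift m: [-0.0058 -0.0043  0.154 ]
```

```bash
python3 -m jog '[[-0.005,-0.004,0.02,0,60],[-0.0055,-0.004,0.05,0,60],[-0.0055,-0.004,0.08,0,60],[-0.0055,-0.004,0.11,0,60],[-0.0055,-0.004,0.13,0,60],[-0.0055,-0.004,0.145,0,60],[-0.0055,-0.004,0.152,0,60],[-0.0055,-0.004,0.153,0,60]]' && python3 -m jog '[[0,0,0,0,20],[0,0,0,0,10],[0,0,0,0,10],[0,0,0,0,10],[0,0,0,0,10],[0,0,0,0,10],[0,0,0,0,10]]' 70 && python3 -m jog '[[0,0,-0.01,0,10],[0,0,-0.03,0,10],[0,0,-0.05,0,10],[0,0,-0.08,0,10],[0,0,-0.11,0,10],[0,0,-0.135,0,10],[0,0,-0.145,0,10],[0,0,-0.145,0,10]]'
python3 - <<'E'
from h import *
go((485.3,-346.6,240))
E
```

```text
time: 11.55
tool_pos: [668.9, -4.7, 95.0]
tcp_rot: [180.0, -0.1, -73.6]
ft_force: [0.2, 0.7, 0.5]
finger_gap: 51.1
time: 12.25
tool_pos: [670.1, -4.8, 96.8]
tcp_rot: [-179.9, -0.2, -73.6]
ft_force: [0.1, 0.2, 6.9]
finger_gap: 29.3
time: 13.05
tool_pos: [670.5, -4.5, 244.1]
tcp_rot: [-179.7, -0.3, -73.6]
ft_force: [1.1, -0.1, -2.1]
finger_gap: 29.3
t 13.1 tcp [670.5  -4.5 244.1] rot [-179.7   -0.3  -73.6] gap 29.3 F [ 1.1 -0.1 -2.1]
(485.3, -346.6, 240) shift m: [0.2759 0.2743 0.0037]
```

```bash
python3 -m jog '[[0.01,0.01,0,0,10],[0.03,0.03,0,0,10],[0.055,0.055,0,0,10],[0.08,0.08,0,0,10],[0.105,0.105,0,0,10],[0.13,0.13,0,0,10],[0.155,0.155,0,0,10],[0.175,0.175,0,0,10]]' && python3 -m jog '[[0.025,0.025,0,0,10],[0.05,0.05,0,0,10],[0.075,0.075,0,0,10],[0.09,0.09,0,0,10],[0.098,0.098,0,0,10],[0.098,0.098,0,0,10]]'
python3 - <<'E'
from h import *
p=wrist(); z0=r.sense()["tool_pos"][2]-95; print(capfit(p,"red",r.sense()["tool_pos"][:2],z0=z0,rad=60)); go((485.3,-346.6,104))
E
```

```text
time: 13.85
tool_pos: [549.3, -223.6, 241.4]
tcp_rot: [-179.8, -0.1, -73.7]
ft_force: [0.4, 0.3, -1.1]
finger_gap: 29.5
time: 14.45
tool_pos: [481.1, -346.0, 239.7]
tcp_rot: [-179.9, -0.0, -73.8]
ft_force: [0.1, -0.4, -0.2]
finger_gap: 29.3
(array([ 482.1, -345.1]), 5443, 5863)
t 14.5 tcp [ 482.  -345.1  240.1] rot [-179.9   -0.   -73.7] gap 29.2 F [ 0.5  0.5 -1.2]
(485.3, -346.6, 104) shift m: [ 0.0023 -0.0025  0.1361]
```

```bash
python3 -m jog '[[0.002,-0.003,0.01,0,10],[0.002,-0.003,0.03,0,10],[0.002,-0.003,0.055,0,10],[0.002,-0.003,0.08,0,10],[0.002,-0.003,0.1,0,10],[0.002,-0.003,0.118,0,10],[0.002,-0.003,0.13,0,10],[0.002,-0.003,0.135,0,10]]' && python3 -m jog '[[0,0,0.001,0,10],[0,0,0.002,0,10],[0,0,0.002,0,10],[0,0,0.002,0,10]]'
python3 - <<'E'
from h import *
go((485.3,-346.6,103))
E
```

```text
time: 15.3
tool_pos: [485.7, -344.4, 103.8]
tcp_rot: [-179.9, 0.1, -73.7]
ft_force: [-6.5, 8.6, 24.7]
finger_gap: 29.4
time: 15.7
tool_pos: [486.7, -344.3, 104.0]
tcp_rot: [-179.9, 0.0, -73.6]
ft_force: [-4.9, 4.6, 11.2]
finger_gap: 29.2
t 15.7 tcp [ 486.7 -344.3  104. ] rot [-179.9    0.   -73.6] gap 29.2 F [-4.9  4.6 11.2]
(485.3, -346.6, 103) shift m: [0.0018 0.002  0.001 ]
```

```bash
python3 -m jog '[[0,0,-0.001,0,30],[0,0,-0.001,0,45],[0,0,-0.001,0,60],[0,0,-0.001,0,60],[0,0,-0.001,0,60]]' && python3 -m jog '[[0,0,-0.01,0,60],[0,0,-0.03,0,60],[0,0,-0.06,0,60],[0,0,-0.09,0,60],[0,0,-0.12,0,60],[0,0,-0.15,0,60],[0,0,-0.15,0,60]]'
python3 - <<'E'
from h import *
p=wrist(); save(p,"w5.png"); print(capfit(p,"red",(486,-345),z0=7,rad=30),capfit(p,"blue",(555,-324.5),z0=7,rad=30)); go((672,103,250))
E
```

```text
time: 16.2
tool_pos: [486.6, -344.2, 104.8]
tcp_rot: [-179.9, 0.1, -73.6]
ft_force: [-0.5, -0.3, 0.1]
finger_gap: 51.1
time: 16.9
tool_pos: [488.3, -346.1, 261.7]
tcp_rot: [-179.6, -0.4, -73.6]
ft_force: [0.4, -1.5, 0.5]
finger_gap: 51.5
(array([ 484.7, -345.4]), 1783, 1303) (array([ 557.2, -320.8]), 1268, 1437)
t 16.9 tcp [ 487.6 -345.5  258.8] rot [-179.7   -0.2  -73.6] gap 51.4 F [ 0.  -0.5 -1.3]
(672, 103, 250) shift m: [-0.3783 -0.3033  0.0088]
```

View pics/w5.png

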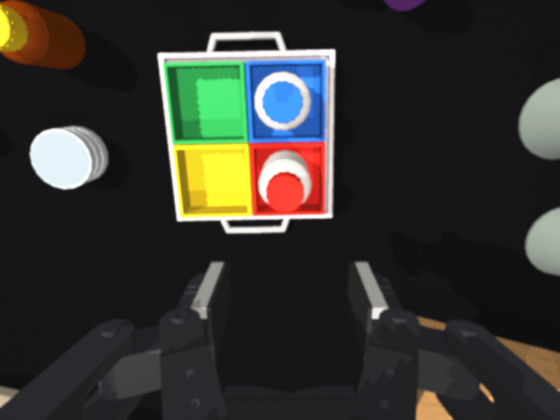

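White_red (285,190) and white_blue (284,100) both stand centred in their wells. Next is white_yellow.

```bash
python3 -m jog '[[-0.02,-0.016,0,0,60],[-0.05,-0.04,0,0,60],[-0.08,-0.064,0,0,60],[-0.11,-0.088,0,0,60],[-0.14,-0.112,0.005,0,60],[-0.17,-0.136,0.007,0,60],[-0.2,-0.16,0.007,0,60],[-0.225,-0.18,0.007,0,60]]' && python3 -m jog '[[-0.025,-0.02,0,0,60],[-0.055,-0.044,0,0,60],[-0.085,-0.068,0,0,60],[-0.115,-0.092,0,0,60],[-0.14,-0.112,0,0,60],[-0.15,-0.12,0,0,60],[-0.15,-0.12,0,0,60]]'
python3 - <<'E'
from h import *
p=wrist(); print("yellow",capfit(p,"yellow",(672,103),rad=30))
go((672,103,95.5))
E
```

```text
time: 17.75
tool_pos: [596.7, -76.7, 250.5]
tcp_rot: [-179.8, -0.2, -73.6]
ft_force: [0.5, 0.0, 0.5]
finger_gap: 51.1
time: 18.45
tool_pos: [669.1, 102.6, 249.0]
tcp_rot: [-179.9, -0.1, -73.4]
ft_force: [0.0, -0.5, 0.1]
finger_gap: 51.2
yellow (array([671.3, 102.1]), 1338, 1362)
t 18.5 tcp [668.9 101.1 249.3] rot [-179.9   -0.2  -73.5] gap 50.9 F [-0.1 -0.8  0.4]
(672, 103, 95.5) shift m: [-0.0015 -0.0033  0.1538]
```

```bash
python3 -m jog '[[-0.001,-0.003,0.02,0,60],[-0.001,-0.003,0.05,0,60],[-0.001,-0.003,0.08,0,60],[-0.001,-0.003,0.11,0,60],[-0.001,-0.003,0.13,0,60],[-0.001,-0.003,0.145,0,60],[-0.001,-0.003,0.152,0,60],[-0.001,-0.003,0.153,0,60]]' && python3 -m jog '[[0,0,0,0,20],[0,0,0,0,10],[0,0,0,0,10],[0,0,0,0,10],[0,0,0,0,10],[0,0,0,0,10],[0,0,0,0,10]]' 70 && python3 -m jog '[[0,0,-0.01,0,10],[0,0,-0.03,0,10],[0,0,-0.05,0,10],[0,0,-0.08,0,10],[0,0,-0.11,0,10],[0,0,-0.135,0,10],[0,0,-0.145,0,10],[0,0,-0.145,0,10]]'
python3 - <<'E'
from h import *
go((463.6,-275.7,240))
E
```

```text
time: 19.3
tool_pos: [671.5, 101.6, 95.8]
tcp_rot: [-180.0, -0.2, -73.6]
ft_force: [-0.5, 0.5, -0.2]
finger_gap: 51.1
time: 20.0
tool_pos: [672.7, 101.7, 97.6]
tcp_rot: [-179.8, -0.2, -73.6]
ft_force: [0.5, -0.4, 6.1]
finger_gap: 29.4
time: 20.8
tool_pos: [672.9, 102.3, 244.9]
tcp_rot: [-179.6, -0.3, -73.6]
ft_force: [-0.0, 0.7, -1.0]
finger_gap: 29.2
t 20.8 tcp [672.9 102.3 244.9] rot [-179.6   -0.3  -73.6] gap 29.2 F [-0.   0.7 -1. ]
(463.6, -275.7, 240) shift m: [0.3032 0.3078 0.0041]
```

```bash
python3 -m jog '[[0.01,0.01,0,0,10],[0.03,0.03,0,0,10],[0.055,0.055,0,0,10],[0.08,0.08,0,0,10],[0.105,0.105,0,0,10],[0.13,0.13,0,0,10],[0.155,0.155,0,0,10],[0.175,0.175,0,0,10]]' && python3 -m jog '[[0.025,0.025,0,0,10],[0.05,0.05,0,0,10],[0.075,0.075,0,0,10],[0.1,0.1,0,0,10],[0.115,0.12,0,0,10],[0.125,0.13,0,0,10],[0.125,0.13,0,0,10]]'
python3 - <<'E'
from h import *
p=wrist(); z0=r.sense()["tool_pos"][2]-96; print(capfit(p,"yellow",r.sense()["tool_pos"][:2],z0=z0,rad=60)); go((463.6,-275.7,104))
E
```

```text
time: 21.6
tool_pos: [551.9, -117.1, 242.0]
tcp_rot: [-179.8, -0.2, -73.6]
ft_force: [-0.3, 0.5, -1.7]
finger_gap: 29.2
time: 22.3
tool_pos: [460.7, -274.8, 240.4]
tcp_rot: [-179.9, -0.1, -73.8]
ft_force: [-0.7, 0.2, -0.6]
finger_gap: 29.3
(array([ 461.6, -274.1]), 5396, 5778)
t 22.4 tcp [ 461.6 -273.8  240.7] rot [-1.799e+02 -1.000e-01 -7.370e+01] gap 28.9 F [-0.4  0.7 -1.2]
(463.6, -275.7, 104) shift m: [ 0.0022 -0.0011  0.1367]
```

```bash
python3 -m jog '[[0.003,-0.002,0.01,0,10],[0.003,-0.002,0.03,0,10],[0.003,-0.002,0.055,0,10],[0.003,-0.002,0.08,0,10],[0.003,-0.002,0.1,0,10],[0.003,-0.002,0.118,0,10],[0.003,-0.002,0.128,0,10],[0.003,-0.002,0.131,0,10]]' && python3 -m jog '[[0,0,0.001,0,10],[0,0,0.002,0,10],[0,0,0.003,0,10],[0,0,0.003,0,10]]'
python3 - <<'E'
from h import *
go((463.6,-275.7,103))
E
```

```text
time: 23.15
tool_pos: [464.2, -274.8, 107.6]
tcp_rot: [-180.0, 0.1, -73.6]
ft_force: [-0.3, 0.1, -1.7]
finger_gap: 29.1
time: 23.55
tool_pos: [464.6, -275.0, 105.2]
tcp_rot: [-179.9, 0.0, -73.6]
ft_force: [0.3, 0.0, -0.7]
finger_gap: 29.2
t 23.6 tcp [ 464.6 -275.   105.2] rot [-179.9    0.   -73.6] gap 29.2 F [ 0.3  0.  -0.7]
(463.6, -275.7, 103) shift m: [0.0004 0.0011 0.0022]
```

```bash
python3 -m jog '[[0,0,0.001,0,10],[0,0,0.002,0,10],[0,0,0.002,0,10]]' && python3 -m jog '[[0,0,0,0,30],[0,0,0,0,45],[0,0,0,0,60],[0,0,0,0,60],[0,0,0,0,60]]' && python3 -m jog '[[0,0,-0.01,0,60],[0,0,-0.03,0,60],[0,0,-0.06,0,60],[0,0,-0.09,0,60],[0,0,-0.12,0,60],[0,0,-0.15,0,60],[0,0,-0.15,0,60]]'
python3 - <<'E'
from h import *
p=wrist(); print(capfit(p,"yellow",(464,-275),z0=7,rad=30),capfit(p,"red",(485,-345),z0=7,rad=22)); go((445,16.4,250))
E
```

```text
time: 23.85
tool_pos: [465.2, -275.4, 104.6]
tcp_rot: [-179.9, -0.0, -73.6]
ft_force: [-1.8, 2.5, 6.9]
finger_gap: 29.3
time: 24.35
tool_pos: [465.2, -275.3, 104.5]
tcp_rot: [-179.9, -0.0, -73.6]
ft_force: [-0.5, 0.1, -0.3]
finger_gap: 51.4
time: 25.05
tool_pos: [466.8, -276.8, 261.0]
tcp_rot: [-179.5, -0.5, -73.6]
ft_force: [-0.3, -0.6, 1.3]
finger_gap: 51.0
(array([ 462.6, -275.3]), 1745, 1307) (array([ 486.3, -344.6]), 1399, 1386)
t 25.1 tcp [ 466.1 -276.3  258.3] rot [-179.6   -0.3  -73.6] gap 51.2 F [ 0.5 -0.4 -0.2]
(445, 16.4, 250) shift m: [-0.2868 -0.0621  0.0071]
```

```bash
python3 -m jog '[[-0.02,-0.004,0,0,60],[-0.055,-0.012,0,0,60],[-0.09,-0.02,0,0,60],[-0.13,-0.028,0,0,60],[-0.17,-0.036,0.005,0,60],[-0.21,-0.045,0.007,0,60],[-0.25,-0.054,0.007,0,60],[-0.275,-0.06,0.007,0,60]]' && python3 -m jog '[[-0.01,-0.002,0,0,60],[-0.01,-0.002,0,0,60],[-0.01,-0.002,0,0,60]]'
python3 - <<'E'
from h import *
p=wrist(); save(p,"w6.png"); print("green",capfit(p,"green",(445,16.4),rad=30))
go((445,16.4,95.5))
E
```

```text
time: 25.9
tool_pos: [445.1, 6.9, 249.1]
tcp_rot: [-179.7, -0.2, -73.6]
ft_force: [0.6, -0.5, 1.3]
finger_gap: 51.4
time: 26.2
tool_pos: [444.1, 16.4, 248.7]
tcp_rot: [-179.8, -0.3, -73.6]
ft_force: [0.4, 0.0, -0.0]
finger_gap: 51.5
green (array([445.1,  16.5]), 1260, 1362)
t 26.2 tcp [444.2  16.1 248.8] rot [-179.8   -0.3  -73.6] gap 51.0 F [-0.7  0.6 -0.2]
(445, 16.4, 95.5) shift m: [-0.0008 -0.0002  0.1533]
```

View pics/w6.png

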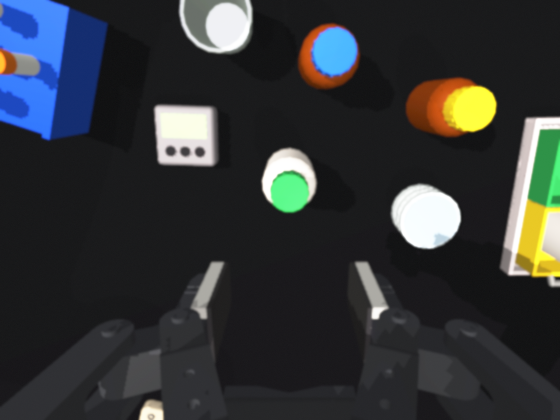

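White_green's cap is at (290,191), clear of the timer and the dish. I'll grip it.

```bash
python3 -m jog '[[-0.001,0,0.02,0,60],[-0.001,0,0.05,0,60],[-0.001,0,0.08,0,60],[-0.001,0,0.11,0,60],[-0.001,0,0.13,0,60],[-0.001,0,0.145,0,60],[-0.001,0,0.152,0,60],[-0.001,0,0.153,0,60]]' && python3 -m jog '[[0,0,0,0,20],[0,0,0,0,10],[0,0,0,0,10],[0,0,0,0,10],[0,0,0,0,10],[0,0,0,0,10],[0,0,0,0,10]]' 70 && python3 -m jog '[[0,0,-0.01,0,10],[0,0,-0.03,0,10],[0,0,-0.05,0,10],[0,0,-0.08,0,10],[0,0,-0.11,0,10],[0,0,-0.135,0,10],[0,0,-0.145,0,10],[0,0,-0.145,0,10]]'
python3 - <<'E'
from h import *
go((534.3,-254,240))
E
```

```text
time: 27.05
tool_pos: [444.1, 15.6, 94.9]
tcp_rot: [-179.9, -0.2, -73.7]
ft_force: [-0.2, -0.5, -0.4]
finger_gap: 51.3
time: 27.75
tool_pos: [445.1, 15.5, 96.0]
tcp_rot: [-179.8, -0.3, -73.7]
ft_force: [-0.2, 0.4, 5.8]
finger_gap: 29.6
time: 28.55
tool_pos: [445.1, 16.1, 242.6]
tcp_rot: [-179.6, -0.3, -73.7]
ft_force: [0.4, -0.1, -0.6]
finger_gap: 29.1
t 28.6 tcp [445.1  16.1 242.6] rot [-179.6   -0.3  -73.7] gap 29.1 F [ 0.4 -0.1 -0.6]
(534.3, -254, 240) shift m: [ 0.2842 -0.0097  0.0044]
```

```bash
python3 -m jog '[[0.015,0,0,0,10],[0.045,-0.001,0,0,10],[0.08,-0.002,0,0,10],[0.115,-0.003,0,0,10],[0.15,-0.005,0,0,10],[0.185,-0.006,0,0,10],[0.22,-0.008,0,0,10],[0.25,-0.009,0,0,10]]' && python3 -m jog '[[0.018,-0.001,0,0,10],[0.03,-0.001,0,0,10],[0.033,-0.001,0,0,10],[0.033,-0.001,0,0,10]]'
python3 - <<'E'
from h import *
p=wrist(); z0=r.sense()["tool_pos"][2]-95; print(capfit(p,"green",r.sense()["tool_pos"][:2],z0=z0,rad=60)); go((534.3,-254,103))
E
```

```text
time: 29.35
tool_pos: [523.3, -222.6, 241.6]
tcp_rot: [-179.7, -0.2, -73.7]
ft_force: [0.5, -0.3, -0.6]
finger_gap: 29.2
time: 29.75
tool_pos: [533.2, -253.5, 240.8]
tcp_rot: [-179.8, -0.1, -73.7]
ft_force: [-0.6, 1.2, -0.7]
finger_gap: 29.6
(array([ 535.6, -252.2]), 5396, 5882)
t 29.8 tcp [ 533.3 -253.1  241.2] rot [-179.8   -0.2  -73.7] gap 29.6 F [0.2 0.6 0.1]
(534.3, -254, 103) shift m: [ 7.000e-04 -1.000e-04  1.382e-01]
```

```bash
python3 -m jog '[[0.001,0,0.01,0,10],[0.001,0,0.03,0,10],[0.001,0,0.055,0,10],[0.001,0,0.08,0,10],[0.001,0,0.1,0,10],[0.001,0,0.118,0,10],[0.001,0,0.13,0,10],[0.001,0,0.133,0,10]]' && python3 -m jog '[[0,0,0.001,0,10],[0,0,0.002,0,10],[0,0,0.003,0,10],[0,0,0.003,0,10]]'
python3 - <<'E'
from h import *
go((534.3,-254,103))
E
```

```text
time: 30.6
tool_pos: [533.1, -253.0, 106.1]
tcp_rot: [-179.9, -0.0, -73.6]
ft_force: [0.6, 0.0, 0.0]
finger_gap: 29.2
time: 31.0
tool_pos: [533.5, -253.3, 103.8]
tcp_rot: [-179.8, -0.1, -73.6]
ft_force: [-0.3, 0.4, -0.7]
finger_gap: 29.3
t 31.0 tcp [ 533.5 -253.3  103.8] rot [-1.798e+02 -1.000e-01 -7.360e+01] gap 29.3 F [-0.3  0.4 -0.7]
(534.3, -254, 103) shift m: [ 0.0009 -0.0006  0.0008]
```

```bash
python3 -m jog '[[0,0,0.001,0,10],[0,0,0.002,0,10],[0,0,0.002,0,10]]' && python3 -m jog '[[0,0,0,0,30],[0,0,0,0,45],[0,0,0,0,60],[0,0,0,0,60],[0,0,0,0,60]]' && python3 -m jog '[[0,0,-0.01,0,60],[0,0,-0.03,0,60],[0,0,-0.06,0,60],[0,0,-0.09,0,60],[0,0,-0.12,0,60],[0,0,-0.15,0,60],[0,0,-0.18,0,60]]' && python3 -m jog '[[0,0.02,-0.01,0,60],[0,0.05,-0.02,0,60],[0,0.06,-0.02,0,60],[0,0.06,-0.02,0,60],[0,0.06,-0.02,0,60]]'
python3 - <<'E'
from h import *
W=wells((509.7,-300.2),17.2); p=wrist(); save(p,"w7.png"); q=r.snapshot("scene"); save(q,"s7.png"); t=r.snapshot("top")
for c,w in W.items(): print(c,w,capfit(p,c,w,z0=7,rad=20),capfit(q,c,w,z0=7,rad=12))
print("amber was 548.2,-98.7 / 547,-103.2; 555.6,15 / 555.7,11.7")
for c,xy in(("yellow",(548,-99)),("blue",(555.6,15))): print(capfit(t,c,xy),capfit(q,c,xy))
go()
cv2.imwrite("pics/s7c.png",cv2.resize(np.array(q["image"])[80:320,120:380,::-1],None,fx=2.3,fy=2.3,interpolation=cv2.INTER_CUBIC))
E
```

```text
time: 31.3
tool_pos: [534.3, -253.5, 103.2]
tcp_rot: [-179.8, -0.1, -73.6]
ft_force: [-1.0, 1.6, 6.7]
finger_gap: 29.7
time: 31.8
tool_pos: [534.2, -253.5, 103.0]
tcp_rot: [-179.8, -0.1, -73.6]
ft_force: [-0.2, -0.8, -0.2]
finger_gap: 51.3
time: 32.5
tool_pos: [533.2, -253.3, 285.2]
tcp_rot: [-179.7, -0.2, -73.6]
ft_force: [0.3, -0.4, -1.0]
finger_gap: 51.4
time: 33.0
tool_pos: [475.8, -269.9, 304.6]
tcp_rot: [-179.7, -0.1, -73.7]
ft_force: [-0.6, -0.5, -0.2]
finger_gap: 51.1
red [ 485.3 -346.5] (array([ 486.3, -345.5]), 1134, 1049) (array([ 486.7, -348.5]), 134, 126)
blue [ 556.  -324.6] (array([ 556.6, -323.3]), 1162, 1181) (array([ 556.4, -326.8]), 135, 137)
yellow [ 463.4 -275.8] (array([ 463.7, -275.1]), 1031, 994) (array([ 464.1, -279.2]), 141, 132)
green [ 534.1 -253.9] (array([ 536.5, -251.6]), 902, 1060) (array([ 536.6, -255.2]), 120, 143)
amber was 548.2,-98.7 / 547,-103.2; 555.6,15 / 555.7,11.7
(array([548.2, -98.7]), 206, 206) (array([ 546.9, -103. ]), 171, 165)
(array([555.6,  15. ]), 191, 199) (array([555.9,  11.7]), 188, 188)
t 33.1 tcp [ 476.  -269.7  304.2] rot [-1.798e+02 -1.000e-01 -7.360e+01] gap 51.3 F [-1.  -0.6 -0.1]
```

View pics/w7.png

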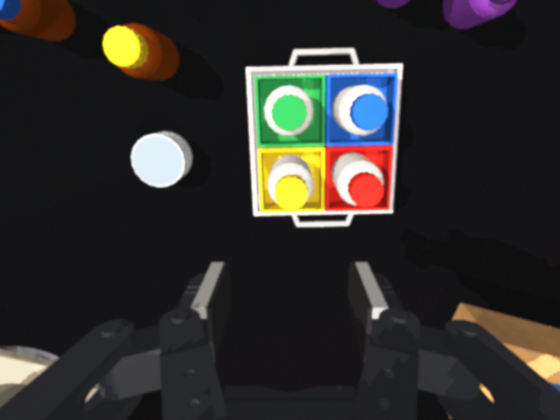

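View pics/s7c.png

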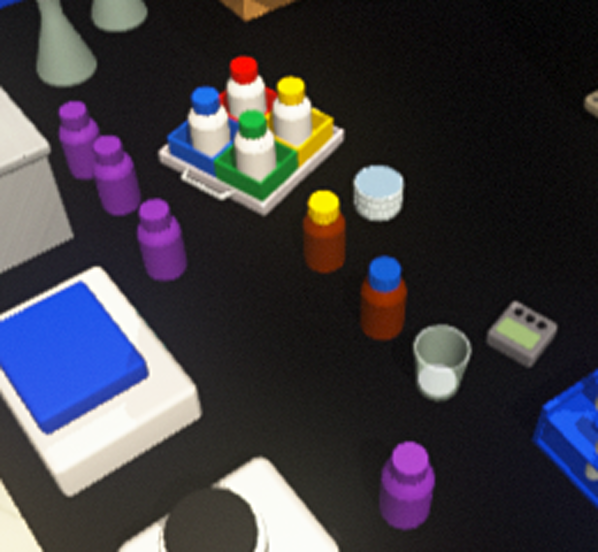

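All four white bottles stand upright in their matching wells, within about 4 mm of centre. The ambers haven't moved, and the arm is clear. Handing in.

```bash
python3 -c "
from bench import r
print(r.hand_in())"
```

```text
the job is handed in; nothing more can be done
None
```

All four white bottles are standing in the wells that match their cap colours, and the job is handed in at about 33 s of the 109 s allowed. I gripped each one by its cap, lowered it until the wrist felt the well floor (about 7 to 25 N), then released it and backed the arm clear.

- **Placement:** the last wrist image puts each cap within about 3.5 mm of its well centre (limit 15 mm). The wrist and scene views show all four standing upright.
- **Amber bottles:** they measured within 0.3 mm of where they started. None of the moves was aimed at the purple bottles, and the ones in the final views are standing.
- **Disagreement:** the scene camera reads y about 4 mm lower than the top and wrist cameras, both before and after the moves. I took it as calibration bias and relied on the top and wrist cameras, which agreed to about 1.5 mm.
- **Not checked directly:** foot height and tilt were judged from the contact height and the images, not measured.

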